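# Seat a paint cup in the mixer's tapered chuck

## Robot

A 6-joint arm with a two-finger parallel gripper is mounted at the origin on the work surface. World frame = base frame: x ahead of the robot, y to its left, z up, the work surface at z = 0. Lengths are in m, angles in rad, forces in N, time in s.
With the tool pointing down it reaches from about 0.35 to 0.775 m from the base axis. Payload 7.3 kg.
Tool frame: the origin (TCP) lies between the finger pads; the fingertips stand 11 mm ahead of it and the grasp point (between the pads) lies 8 mm behind it (finger_overhang is the distance from the TCP to the fingertips, in m); x points along the fingers, y is the direction in which the jaws open and shut, and the axes are right-handed (so a half turn about x gives the same grasp; the last joint's range is limited). The gripper opens to 92 mm and grips with 3 to 60 N. Pads are 19 mm wide; open, the fingers measure 130 mm over their backs; the gripper's body (75 mm by 190 mm) begins 47 mm behind the grasp point.
Start: joints at [-1.345, 0.342, 1.524, -0, 1.275, -0.146], TCP at [0.191, -0.489, 0.238] pointing down, gripper open.
Joint ranges: [-2.53, 2.53], [-0.77, 2.02], [0.04, 2.7], [-1, 4.14], [0.28, 2.66], [-3.11, 3.11]. Speed limits (rad/s): [2.57, 2.57, 3.14, 3.14, 3.14, 3.14].

## Interface

Orientations are given as a rotation vector (axis times angle).
In Python, from bench import get_state, grab_frame, camera_params, job_done, finger_overhang gives the robot as it stands.
- The arm moves only by the shell command python3 -m pendant 'ROWS'. ROWS is JSON, a list of rows, each a list of 7 numbers: the turn, a rotation vector about the tool's x, y, z each as a share of 30 degrees, from -1 to 1, then the shift along the tool's x, y, z each as a share of 20 cm, from -1 to 1, then the closure, from -1 (fully open) to 1 (shut). In form: [[ax, ay, az, x, y, z, gripper], ...]. A call has 1 to 10 rows; each row is the pose to reach, as a shift and turn from the pose commanded when the call began, along the tool's axes at that moment; what a row does not reach only later rows make up. A row lasts 1/8 s, in which the tool goes at most 62.5 mm and 10.7 degrees, less where a joint would pass 70% of its speed; a pose out of reach is approached as far as the arm can. A call with a number of a shift or a turn outside -1 to 1 is refused whole. A call with a gripper value outside its range is refused whole. The fingers move at their own pace and stop on an object; the grip force is fixed at half the most. Time passes only in rows, so rows that repeat a pose let the fingers close. It gives the time, the measured TCP pose, the force and the opening at its end, in the units of the state.
- get_state(): the state, without advancing time (a new reading comes with each control period).
- grab_frame(name): name is "scene" or "top" or "wrist"; returns the picture (384x512x3 uint8, blue, green, red); there is no depth.
- camera_params(name): a dict with "camera_matrix" (3x3 intrinsics, pixels), "position" and "rotation" of the camera in the world. Camera axes: x right, y up, looking along -z (the intrinsics and any distortion apply to the point x, -y, -z); pixel columns grow to the right and rows downward; lengths in m; the calibration is good to about 2 mm. A picture is of the moment at which its call begins: read the wrist's pose just before it. camera_params takes no time and is no camera call; for the wrist camera it gives the pose at the moment of the call.
- job_done(): hands the job in, once; it reports no verdict.
The state is a dict: "t": time; "joint_positions": joint angles; "joint_vel": joint speeds; "joint_efforts": joint torques, N m; "tool_pos": TCP position; "eef_rot": TCP orientation; "contact_force": force on the tool from outside, world axes, zero at the start; "torque": the same for the moment, N m; "width": finger opening in m.
Only numpy, scipy, OpenCV 4.12 (cv2) and the standard library are available. Lean on these libraries where they do the work, as an engineer would, in place of code of your own. Each camera call takes 0.05 s, during which the arm holds its last target.

## Task

Load the closed paint cup into the bench mixer: set it in the tapered chuck and, pressing only lightly, turn it until its grooved foot drops over the drive bar and it sits fully home and upright in the taper, then let go of it. Never force it - the mixer must not feel more than about 3 kg of push - and leave the tins, tape and screwdriver where they are.

Things in the scene. Friction and masses are not known exactly. Their poses are not given: they have to be found in the camera images.
- cup: Closed plastic paint cup, loose, 0.25 to 0.42 kg, upright on the bench. Origin: centre of its underside, z up. White; the foot is 52 mm across, 10 mm high, then a cone (20 degrees half angle) from 61 mm to 90 mm wide at height 50; blue lid 92 mm wide, height 50 to 62. The underside has a cross of two grooves along its x and y, 12 mm wide, 10 mm deep: it fits the drive bar at every quarter turn, +-4 degrees.
- cup_grip (a point): Centre of the orange upright grip bar on the cup's lid, 80 mm above the cup's underside. The bar is 46 mm long along the cup's x, 20 mm thick along its y and 36 mm high (height 62 to 98 mm): take it across its 20 mm thickness. Axes as the cup's.
- mixer: Bench mixer, fixed: grey housing 150 x 150 mm, 67 mm high, controls on its -x side, black collar to 75 mm. Origin: centre of its underside on the bench, z up. On top sits the round aluminium chuck, 104 mm across, rim 127 mm above the bench. Pushes on the chuck and drive bar count as pushes on the mixer.
- chuck_seat (a point): Point on the chuck's axis where the centre of the cup's underside lies when the cup is fully home: 40 mm below the chuck's rim, 87 mm above the bench while unloaded. The chuck's inside is a cone matching the cup, 83 mm wide at the rim. The chuck rides on a spring: it starts to sink at 3 N of push, then 1 mm for each 3.5 N, at most 9 mm.
- bar_top (a point): Middle of the top of the red drive bar lying across the chuck's bottom (44 mm long, 9 mm wide), 7 mm above the seat point. Its angle differs every time, is not reported and cannot be turned by hand. Unless a groove lies over it the cup rides on it 7 mm above home; turned under light push to the right angle the cup drops and the push fades. Turning further jams on the bar.
- tin: Bystander: blue banded steel paint tin, 90 mm across, 100 mm high, loose. Origin: centre of its underside.
- tape: Bystander: yellow tape roll lying flat, 90 mm across, 24 mm high, loose. Origin: centre of its underside.
- screwdriver: Bystander: screwdriver lying on the bench, about 200 mm long, handle towards its own -x, loose. Origin: on its underside.
- small_tin: Bystander: small grey banded tin, 60 mm across, 70 mm high, loose. Origin: centre of its underside.
Not all that is in view belongs to the job. Of the things shaped like the mixer, the grey one is meant. Several things look just like the cup: the one meant starts farthest to the robot's right.

How it is judged:
By the outcome, as a careful person would: the job done as asked, in the order asked, and still so for the second after the job is handed in, with the robot touching nothing.
It also fails if it takes over 72 s, if anything falls off the work surface, if the arm or the gripper's body presses on something with over 40 N, if the wrist force passes 120 N, or if a joint passes its speed limit or range.

## Working session

There is one attempt and no reset: what is moved stays moved. The work goes in short steps, Python scripts to look and compute and a shell command to move; the robot and the scene stay as the last step left them, time stands still between calls to the robot, and variables do not carry over. Pictures are saved under pics/ and viewed, and the job is handed in when it is done.

```bash
mkdir -p pics; ls; cat > h.py <<'E'
import numpy as np, cv2
from bench import *
def cam(n):
    p=camera_params(n); return np.array(p["camera_matrix"]),np.array(p["position"]),np.array(p["rotation"]),p
def ray(n,uv):
    K,c,R,p=cam(n)
    d=p.get("distortion"); 
    q=cv2.undistortPoints(np.array([[uv]],float),K,None if d is None else np.array(d))[0,0]
    return c,R@np.array([q[0],-q[1],-1.])
def onz(n,uv,z):
    c,d=ray(n,uv); return c+d*(z-c[2])/d[2]
def proj(n,P):
    K,c,R,p=cam(n); q=R.T@(np.array(P,float)-c); q=K@np.array([q[0],-q[1],-q[2]]); return q[:2]/q[2]
E
python3 - <<'E'
from h import *
print(get_state())
for n in ["scene","top","wrist"]:
    print(n,camera_params(n)); cv2.imwrite(f"pics/{n}0.png",grab_frame(n))
E
```

```text
pics
{'t': 0.0, 'joint_positions': array([-1.34501814e+00,  3.42734374e-01,  1.52502436e+00,  1.83864824e-05,
        1.27538543e+00, -1.45991594e-01]), 'joint_vel': array([ 0.00173811,  0.00069215, -0.00136282, -0.00081792, -0.00275716,
        0.00056007]), 'joint_efforts': array([ 6.54346641e-04, -4.31236231e+01, -2.44217527e+01,  7.16416142e-02,
        5.58476779e-02, -1.44411010e-04]), 'tool_pos': array([ 0.19065595, -0.48874009,  0.23703634]), 'eef_rot': array([ 2.01891425,  0.38126476, -2.01900527]), 'contact_force': array([ 0.20989652,  1.14065407, -0.82376134]), 'torque': array([ 0.0299373 , -0.04302675, -0.01713151]), 'width': 0.09153071452076275}
scene {'camera_matrix': array([[397.08027029,   0.        , 253.20872319],
       [  0.        , 397.08027029, 197.39869599],
       [  0.        ,   0.        ,   1.        ]]), 'position': array([1.05191394, 0.74216457, 0.69408999]), 'rotation': array([0.35570486, 1.22147179, 2.29591059])}
top {'camera_matrix': array([[490.10575071,   0.        , 261.95585813],
       [  0.        , 490.10575071, 191.54307884],
       [  0.        ,   0.        ,   1.        ]]), 'position': array([ 0.3882861 , -0.01673797,  1.07367525]), 'rotation': array([ 0.1348461 , -0.11101725, -1.58619244])}
wrist {'camera_matrix': array([[301.16059134,   0.        , 252.32569949],
       [  0.        , 301.16059134, 192.26188237],
       [  0.        ,   0.        ,   1.        ]]), 'position': array([ 0.26745218, -0.45934065,  0.38322008]), 'rotation': array([-0.26711034,  0.18382661, -1.1890655 ])}
```

```bash
sed -i 's/np.array(p\["rotation"\]),p/cv2.Rodrigues(np.array(p["rotation"]))[0],p/' h.py
python3 - <<'E'
from h import *
print(proj("top",[.5,0,0]),proj("top",[.5,-.3,0]),proj("top",[.5,.3,0]),proj("top",[.7,0,0]))
s=get_state();print(cv2.Rodrigues(s['eef_rot'])[0].round(3))
E
```

```text
[261.52736584 217.36431009] [398.38330186 214.72160378] [125.7031025  219.98709466] [259.97858798 129.36215841]
[[-0.     0.363 -0.932]
 [ 0.001 -0.932 -0.363]
 [-1.    -0.001 -0.   ]]
```

View pics/scene0.png

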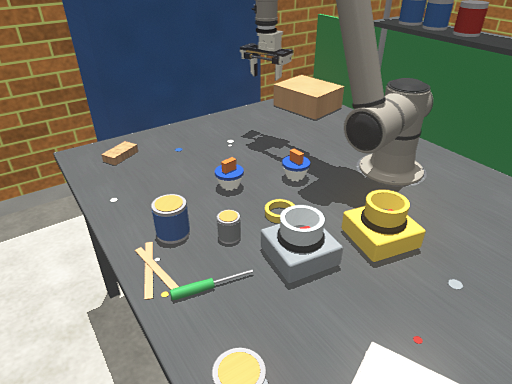

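View pics/top0.png

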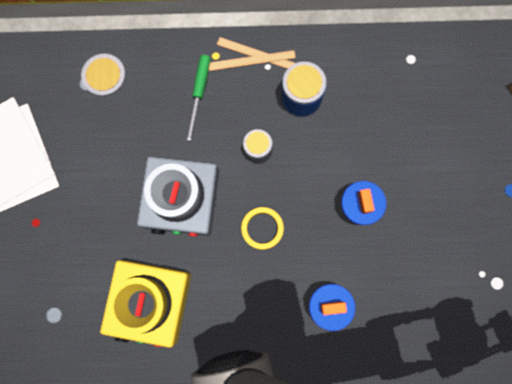

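View pics/wrist0.png

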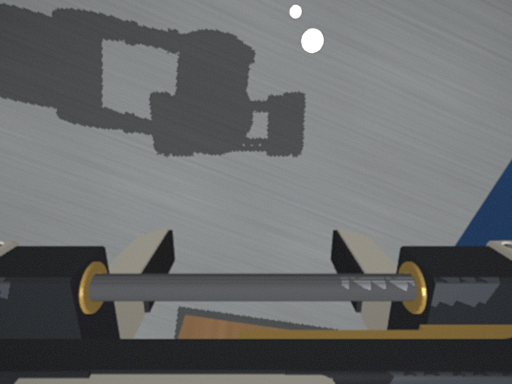

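```bash
cat > m.py <<'E'
from h import *
im=cv2.imread("pics/top0.png"); hsv=cv2.cvtColor(im,cv2.COLOR_BGR2HSV)
def cs(mask,amin=60):
    c,_=cv2.findContours(mask.astype(np.uint8)*255,cv2.RETR_EXTERNAL,cv2.CHAIN_APPROX_NONE); return [x for x in c if cv2.contourArea(x)>amin]
H,S,V=cv2.split(hsv)
def rect(c,z):
    r=cv2.minAreaRect(c); b=cv2.boxPoints(r); P=np.array([onz("top",p,z)[:2] for p in b]); 
    e1,e2=P[1]-P[0],P[2]-P[1]
    L=e1 if np.linalg.norm(e1)>np.linalg.norm(e2) else e2
    return np.array(r[0]).round(1),P.mean(0).round(4),np.linalg.norm(e1).round(4),np.linalg.norm(e2).round(4),np.degrees(np.arctan2(L[1],L[0])).round(1)
print("orange");
for c in cs((H>3)&(H<14)&(S>190)&(V>200)): print(rect(c,.098))
print("red")
for c in cs(((H<4)|(H>174))&(S>150)&(V>120)): print(rect(c,.094))
print("blue")
for c in cs((H>105)&(H<125)&(S>180)&(V>120),500):
    (x,y),r=cv2.minEnclosingCircle(c); m=cv2.fitEllipse(cv2.convexHull(c)); print((x,y),r,m,onz("top",m[0],.062), m[1][0]/490*1.01)
E
python3 m.py
python3 - <<'E'
import cv2
im=cv2.imread("pics/top0.png")
a=cv2.resize(im[150:340,290:410],None,fx=3,fy=3,interpolation=3);b=cv2.resize(im[145:245,125:230],None,fx=4,fy=4,interpolation=3)
b=cv2.copyMakeBorder(b,0,570-400,0,0,0)
cv2.imwrite("pics/crop0.png",cv2.hconcat([a,b]))
E
```

```text
orange
red
(array([139.8, 304. ]), array([0.3245, 0.2403]), np.float64(0.0442), np.float64(0.0112), np.float64(-11.7))
(array([174.1, 192.3]), array([0.5449, 0.175 ]), np.float64(0.0445), np.float64(0.0108), np.float64(-14.6))
blue
(330.8468017578125, 306.8895568847656) 23.210628509521484 ((331.25360107421875, 306.74755859375), (44.184696197509766, 46.20174789428711), 152.9457244873047) [ 0.31041669 -0.13800122  0.062     ] 0.09107457787649972
(363.12542724609375, 202.32147216796875) 21.91699981689453 ((362.95611572265625, 202.65164184570312), (42.504669189453125, 43.65837860107422), 114.28668212890625) [ 0.52011863 -0.21199147  0.062     ] 0.08761166506397482
```

View pics/crop0.png

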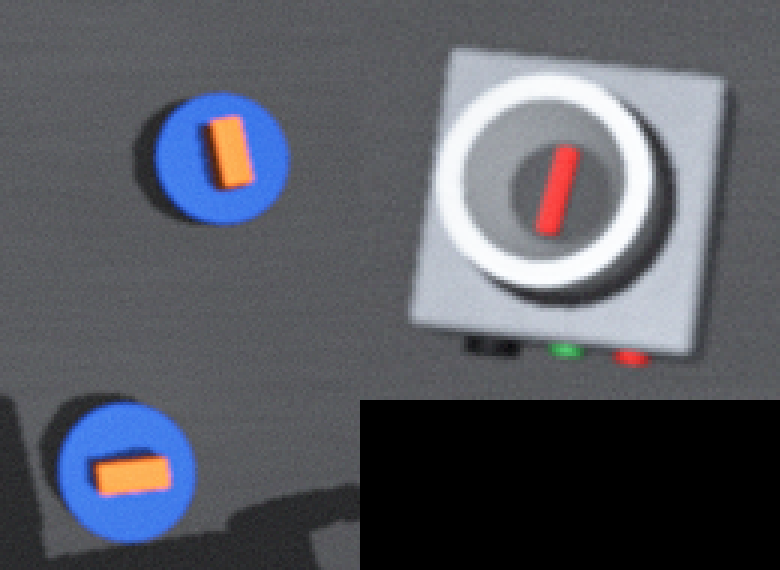

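The two cup look-alikes are at top pixels (363,203), y=-0.212, and (331,307), y=-0.138. The first is farther to the robot's right (-y), so it is the one meant. The grey mixer is at (177,195), and its red bar is at (174,192).

```bash
cat >> m.py <<'E'
print("----orange")
for c in cs((H>5)&(H<20)&(S>150)&(V>170)): print(rect(c,.098), im[200,367])
print("rim")
mk=((S<40)&(V>200)); mk[:, :130]=0; mk[:,230:]=0; mk[:140]=0; mk[250:]=0
for c in cs(mk,500):
    m=cv2.fitEllipse(c); print(m,onz("top",m[0],.127),m[1][0]/490*.947)
# scene view orange centroid triangulation
im=cv2.imread("pics/scene0.png"); H,S,V=cv2.split(cv2.cvtColor(im,cv2.COLOR_BGR2HSV))
for c in cs((H>5)&(H<20)&(S>150)&(V>150),30):
    x,y,w,h=cv2.boundingRect(c)
    if y<200: print("scene",x,y,w,h, onz("scene",(x+w/2,y+h/2),.08))
mk=((S<40)&(V>190)); mk[:200]=0;mk[250:]=0;mk[:,:270]=0;mk[:,330:]=0
for c in cs(mk,200): m=cv2.fitEllipse(cv2.convexHull(c)); print("scene rim",m,onz("scene",m[0],.127))
E
python3 m.py | sed -n '/----/,$p'
```

```text
----orange
(array([333.2, 307.8]), array([ 0.3111, -0.1374]), np.float64(0.0437), np.float64(0.0186), np.float64(-84.8)) [ 87 179 253]
(array([366.3, 200.6]), array([ 0.5194, -0.212 ]), np.float64(0.0182), np.float64(0.0437), np.float64(-171.8)) [ 87 179 253]
rim
((176.00482177734375, 194.8506622314453), (68.13600158691406, 72.5129165649414), 85.31827545166016) [0.53431255 0.16479918 0.127     ] 0.13168325204654616
scene 221 157 15 7 [ 0.50724336 -0.23777522  0.08      ]
scene 290 149 14 7 [ 0.29223199 -0.15749113  0.08      ]
scene rim ((301.9930114746094, 217.97454833984375), (26.45235252380371, 44.7535285949707), 94.5428466796875) [0.54759606 0.1773611  0.127     ]
```

```bash
cat >> m.py <<'E'
print("====")
im=cv2.imread("pics/top0.png"); H,S,V=cv2.split(cv2.cvtColor(im,cv2.COLOR_BGR2HSV))
for th in (215,225,235,245):
  mk=((S<40)&(V>th)); mk[:, :130]=0; mk[:,230:]=0; mk[:140]=0; mk[250:]=0
  for c in cs(mk,500):
    m=cv2.fitEllipse(cv2.convexHull(c)); print(th,m,onz("top",m[0],.127),m[1][0]/490*.947)
c,hh=cv2.findContours(mk.astype(np.uint8)*255,cv2.RETR_CCOMP,cv2.CHAIN_APPROX_NONE)
for x in c:
  if cv2.contourArea(x)>500: m=cv2.fitEllipse(x);print("all",m,onz("top",m[0],.127)[:2])
print("scene rim at bar/grip top", [onz("scene",p,z)[:2] for p,z in (((228.5,160.5),.098),((302,218),.127))])
E
python3 m.py | sed -n '/====/,$p'
python3 -c "
import cv2
im=cv2.imread('pics/scene0.png');cv2.imwrite('pics/crop1.png',cv2.hconcat([cv2.resize(im[140:220,200:320],None,fx=3.3,fy=3.3),cv2.resize(im[200:280,250:370],None,fx=3.3,fy=3.3)]))"
```

```text
====
215 ((170.254638671875, 189.32789611816406), (52.472572326660156, 54.65493392944336), 51.271812438964844) [0.54550866 0.17622601 0.127     ] 0.1014112775374432
225 ((170.35411071777344, 189.32049560546875), (52.090232849121094, 53.961036682128906), 55.250404357910156) [0.5455194 0.1760303 0.127    ] 0.10067234797575035
235 ((170.397705078125, 189.56565856933594), (51.48237991333008, 53.44873809814453), 59.965152740478516) [0.54502992 0.17593887 0.127     ] 0.09949757913861956
245 ((170.64755249023438, 189.6215057373047), (50.67107009887695, 52.595603942871094), 49.97364807128906) [0.54490883 0.17544566 0.127     ] 0.09792959874211525
all ((170.6023406982422, 189.63002014160156), (50.084678649902344, 51.87999725341797), 49.86531448364258) [0.5448937  0.17553449]
all ((170.36959838867188, 189.4859619140625), (42.75484848022461, 44.227333068847656), 54.56837844848633) [0.54518959 0.17599603]
scene rim at bar/grip top [array([ 0.52320856, -0.20905155]), array([0.54764554, 0.17744779])]
```

View pics/crop1.png

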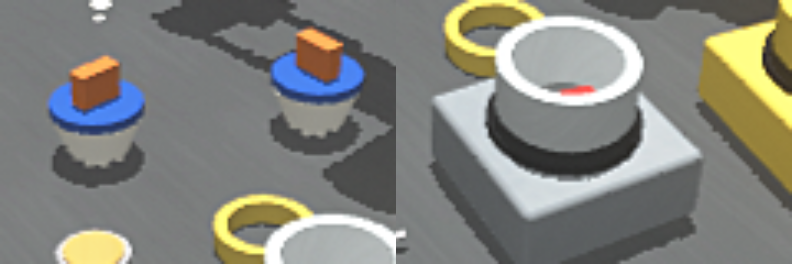

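The crop confirms it: the left cup in the scene view (228,165) is the target, upright with nothing touching it. The two views agree to about 3 mm. Next I move above it.

```bash
python3 -m pendant '[[0.44,0,0,0,-0.34,-1,-1],[0.44,0,0,0,-0.34,-1,-1],[0.44,0,0,0,-0.34,-1,-1],[0.44,0,0,0,-0.34,-1,-1],[0.44,0,0,0,-0.34,-1,-1]]'
cat > d.py <<'E'
import sys
from h import *
s=get_state(); R=cv2.Rodrigues(s['eef_rot'])[0]
print("t",s['t'],"pos",s['tool_pos'].round(4),"F",s['contact_force'].round(1),"w",s['width'].round(4))
print("tool x",R[:,0].round(4),"yaw of y",np.degrees(np.arctan2(R[1,1],R[0,1])).round(2),"j",s['joint_positions'].round(2))
if len(sys.argv)>1:
    d=np.array([float(a) for a in sys.argv[1:4]])-s['tool_pos']; print("rows shift",(R.T@d/.2).round(4),"turn x",((lambda e:-((e+180)%360-180))(float(sys.argv[4])-np.degrees(np.arctan2(R[1,1],R[0,1])))/30).round(4))
E
python3 d.py .5195 -.212 .170 -81.8
```

```text
t: 0.78
tool_pos: [0.3535, -0.3517, 0.2376]
eef_rot: [2.146, 0.156, -2.146]
contact_force: [-1.1, -0.4, 0.1]
width: 0.0916Traceback (most recent call last):
  File "d.py", line 4, in <module>
    print("t",s['t'],"pos",s['tool_pos'].round(4),"F",s['contact_force'].round(1),"w",s['width'].round(4))
                                                                                      ^^^^^^^^^^^^^^^^
AttributeError: 'float' object has no attribute 'round'
```

```bash
sed -i "s/s\['width'\].round(4)/round(s['width'],4)/" d.py
python3 d.py .5195 -.212 .170 -81.8
```

```text
t 0.775 pos [ 0.3535 -0.3517  0.2376] F [-1.1 -0.4  0.1] w 0.0916
tool x [-1.e-04  3.e-04 -1.e+00] yaw of y -81.69 j [-0.94  0.29  1.59  0.    1.25  0.49]
rows shift [ 0.338  -0.5712 -0.922 ] turn x 0.0036
```

```bash
python3 -m pendant '[[0,0,0,0.34,-0.571,-0.922,-1],[0,0,0,0.34,-0.571,-0.922,-1],[0,0,0,0.34,-0.571,-0.922,-1],[0,0,0,0.34,-0.571,-0.922,-1],[0,0,0,0.34,-0.571,-0.922,-1]]'
python3 d.py .5195 -.212 .077 -81.8
python3 -c "
from h import *
cv2.imwrite('pics/w1.png',grab_frame('wrist'))
print(proj('wrist',[.5195,-.212,.098]))"
```

```text
t: 1.4
tool_pos: [0.5192, -0.2132, 0.1682]
eef_rot: [2.145, 0.156, -2.15]
contact_force: [-0.5, 0.2, -0.5]
width: 0.0918
t 1.4 pos [ 0.5192 -0.2132  0.1682] F [-0.5  0.2 -0.5] w 0.0918
tool x [-0.0022  0.0011 -1.    ] yaw of y -81.75 j [-0.53  0.47  1.52 -0.    1.15  0.9 ]
rows shift [ 0.4559 -0.005  -0.003 ] turn x 0.0015
[249.24949188 207.77397302]
```

View pics/w1.png

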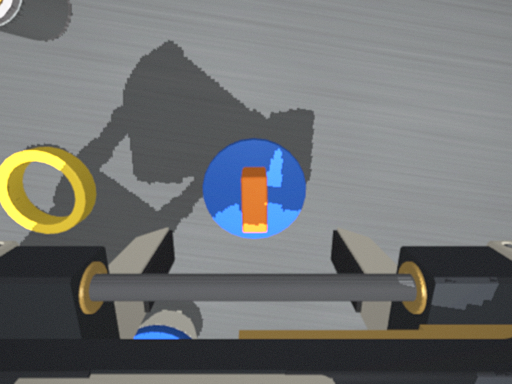

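```bash
python3 -c "
from h import *
im=cv2.imread('pics/w1.png');H,S,V=cv2.split(cv2.cvtColor(im,cv2.COLOR_BGR2HSV))
m=((H>100)&(H<130)&(S>150)&(V>80)).astype(np.uint8); m[245:]=0
c=max(cv2.findContours(m,0,1)[0],key=cv2.contourArea);e=cv2.fitEllipse(cv2.convexHull(c));print(e,onz('wrist',e[0],.062))
m=((H>3)&(H<22)&(S>150)&(V>120)).astype(np.uint8); m[245:]=0;m[:,:200]=0
c=max(cv2.findContours(m,0,1)[0],key=cv2.contourArea);print(cv2.boundingRect(c),cv2.minAreaRect(c))
P=np.array([onz('wrist',p,.098)for p in cv2.boxPoints(cv2.minAreaRect(c))]);print(P.mean(0),P.round(4))
"
```

```text
((253.926025390625, 188.0059356689453), (99.39518737792969, 102.12510681152344), 89.87232208251953) [ 0.52497809 -0.21501085  0.062     ]
(242, 168, 25, 62) ((254.0, 198.5), (61.0, 24.0), 90.0)
[ 0.52667656 -0.21464356  0.098     ] [[ 0.5497 -0.2024  0.098 ]
 [ 0.5522 -0.2199  0.098 ]
 [ 0.5038 -0.2275  0.098 ]
 [ 0.5011 -0.2088  0.098 ]]
```

```bash
python3 d.py .5225 -.2135 .078 -81.8; python3 -m pendant '[[0,0,0,0.44,0.003,-0.016,-1],[0,0,0,0.44,0.003,-0.016,-1],[0,0,0,0.44,0.003,-0.016,-1],[0,0,0,0.44,0.003,-0.016,-1]]'; python3 d.py .5225 -.2135 .078 -81.8
```

```text
t 1.45 pos [ 0.5185 -0.2143  0.1689] F [-1.1 -0.3 -0.6] w 0.0919
tool x [-1.8e-03  3.0e-04 -1.0e+00] yaw of y -81.83 j [-0.53  0.47  1.52 -0.    1.15  0.9 ]
rows shift [ 0.4544 -0.0011 -0.021 ] turn x -0.001
t: 1.95
tool_pos: [0.5224, -0.2158, 0.0833]
eef_rot: [2.15, 0.149, -2.146]
contact_force: [0.9, -0.1, 0.6]
width: 0.0918
t 1.95 pos [ 0.5224 -0.2158  0.0833] F [ 0.9 -0.1  0.6] w 0.0918
tool x [ 0.0021 -0.0015 -1.    ] yaw of y -81.98 j [-0.53  0.58  1.61 -0.    0.95  0.9 ]
rows shift [ 0.0266 -0.0114 -0.0023] turn x -0.0061
```

```bash
python3 -m pendant '[[0,0,0,0.02,0,0,-1],[0,0,0,0.02,0,0,1],[0,0,0,0.02,0,0,1],[0,0,0,0.02,0,0,1],[0,0,0,0.02,0,0,1],[0,0,0,0.02,0,0,1],[0,0,0,0.02,0,0,1]]'; python3 d.py
```

```text
t: 2.82
tool_pos: [0.5221, -0.2142, 0.0777]
eef_rot: [2.148, 0.152, -2.148]
contact_force: [1.0, 0.2, 0.1]
width: 0.0363
t 2.825 pos [ 0.5221 -0.2142  0.0777] F [1.  0.2 0.1] w 0.0363
tool x [-0.e+00 -1.e-04 -1.e+00] yaw of y -81.89 j [-0.53  0.58  1.61 -0.    0.94  0.9 ]
```

Still closing.

```bash
python3 -m pendant '[[0,0,0,0,0,0,1],[0,0,0,0,0,0,1],[0,0,0,0,0,0,1],[0,0,0,0,0,0,1],[0,0,0,0,0,0,1]]'; python3 d.py
```

```text
t: 3.45
tool_pos: [0.5221, -0.2142, 0.0777]
eef_rot: [2.148, 0.152, -2.148]
contact_force: [-0.1, 0.8, -1.3]
width: 0.0199
t 3.45 pos [ 0.5221 -0.2142  0.0777] F [-0.1  0.8 -1.3] w 0.0199
tool x [-0.e+00 -1.e-04 -1.e+00] yaw of y -81.9 j [-0.53  0.58  1.61 -0.    0.94  0.9 ]
```

```bash
python3 -m pendant '[[0,0,0,-0.1,0,0,1],[0,0,0,-0.4,0,0,1],[0,0,0,-0.7,0,0,1],[0,0,0,-0.85,0,0,1],[0,0,0,-0.85,0,0,1]]'; python3 d.py .545 .1755 .245 -104.6;python3 d.py .535 0 .245 -90
```

```text
t: 4.08
tool_pos: [0.5228, -0.2146, 0.2495]
eef_rot: [2.151, 0.149, -2.143]
contact_force: [-0.0, -1.0, -4.5]
width: 0.0199
t 4.075 pos [ 0.5228 -0.2146  0.2495] F [-0.  -1.  -4.5] w 0.0199
tool x [ 0.0037 -0.0023 -1.    ] yaw of y -81.9 j [-0.53  0.41  1.4  -0.    1.34  0.9 ]
rows shift [ 0.0183 -1.9155 -0.3848] turn x 0.7567
t 4.075 pos [ 0.5228 -0.2146  0.2495] F [-0.  -1.  -4.5] w 0.0199
tool x [ 0.0037 -0.0023 -1.    ] yaw of y -81.9 j [-0.53  0.41  1.4  -0.    1.34  0.9 ]
rows shift [ 0.0201 -1.0538 -0.2117] turn x 0.2701
```

```bash
python3 -m pendant '[[0.15,0,0,0,-0.2,-0.04,1],[0.38,0,0,0,-0.5,-0.1,1],[0.38,0,0,0,-0.8,-0.16,1],[0.38,0,0,0,-0.96,-0.19,1],[0.38,0,0,0,-0.96,-0.19,1]]'; python3 d.py .545 .1755 .248 -104.6
```

```text
t: 4.7
tool_pos: [0.5314, -0.0162, 0.245]
eef_rot: [-2.188, 0.058, 2.199]
contact_force: [-0.2, 0.0, -3.6]
width: 0.0201
t 4.7 pos [ 0.5314 -0.0162  0.245 ] F [-0.2  0.  -3.6] w 0.0201
tool x [-0.0049  0.0012 -1.    ] yaw of y -93.08 j [-0.17  0.35  1.49  0.    1.31  1.45]
rows shift [-0.0143 -0.9609 -0.0162] turn x 0.3839
```

```bash
python3 -m pendant '[[0.2,0,0,0,-0.25,0,1],[0.38,0,0,0,-0.55,-0.01,1],[0.38,0,0,0,-0.85,-0.015,1],[0.38,0,0,0,-0.96,-0.015,1],[0.38,0,0,0,-0.96,-0.015,1],[0.38,0,0,0,-0.96,-0.015,1]]'; python3 d.py .545 .1755 .245 -104.6
python3 - <<'E'
from h import *
for n in ('scene','top'): cv2.imwrite(f'pics/{n}2.png',grab_frame(n))
a=cv2.imread('pics/scene2.png')[120:290,220:400];b=cv2.imread('pics/top2.png')[130:300,80:260]
cv2.imwrite('pics/c2.png',cv2.resize(cv2.hconcat([a,b]),None,fx=2.2,fy=2.2))
E
```

```text
t: 5.45
tool_pos: [0.5465, 0.1713, 0.2463]
eef_rot: [-2.082, 0.272, 2.087]
contact_force: [-0.6, 0.0, -3.2]
width: 0.02
t 5.45 pos [0.5465 0.1713 0.2463] F [-0.6  0.  -3.2] w 0.02
tool x [-0.0024 -0.0012 -1.    ] yaw of y -104.76 j [ 0.17  0.43  1.37 -0.    1.35  2.  ]
rows shift [ 0.0064 -0.0184  0.0124] turn x -0.0052
```

View pics/c2.png

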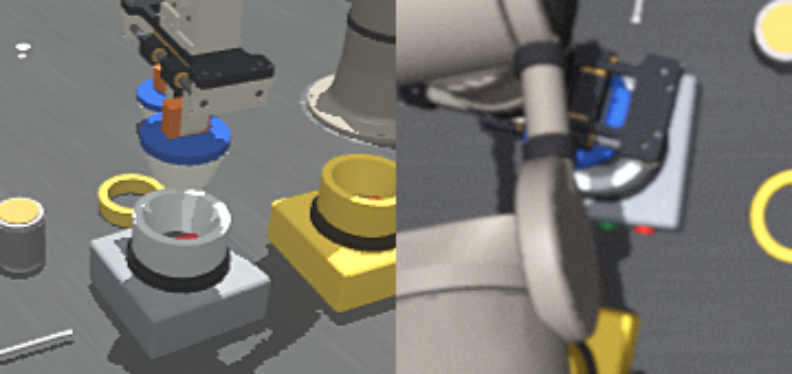

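```bash
python3 - <<'E'
from h import *
a=cv2.imread('pics/scene2.png')[150:210,270:340]
w=grab_frame('wrist');cv2.imwrite('pics/w2.png',w)
cv2.imwrite('pics/c3.png',cv2.resize(a,None,fx=9,fy=9,interpolation=cv2.INTER_NEAREST))
for P in ([.5465,.1715,.231],[.5465,.1715,.219],[.5465,.1715,.169]): print(proj('scene',P))
E
```

```text
[303.53421698 179.17081788]
[303.19849542 183.73759231]
[301.85259963 202.04562872]
```

View pics/c3.png

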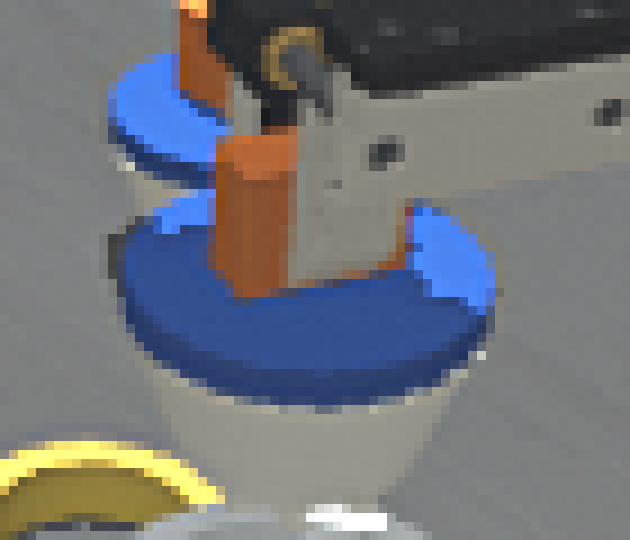

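View pics/w2.png

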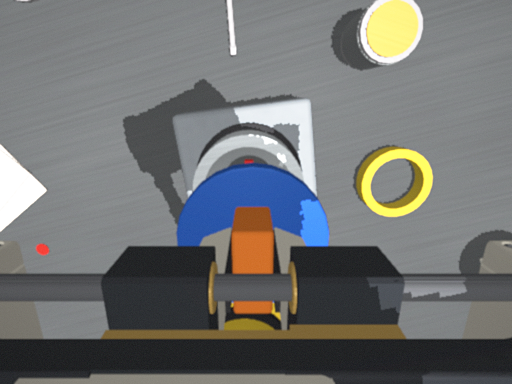

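```bash
cat > f.py <<'E'
from h import *
from scipy.optimize import least_squares
def fit(n,pts,z,r,x0):
    P=np.array([onz(n,p,z)[:2] for p in pts]); 
    s=least_squares(lambda c:np.hypot(*(P-c).T)-r,x0,loss='soft_l1',f_scale=.001); return s.x.round(4),np.abs(s.fun).mean().round(4)
E
python3 - <<'E'
from f import *
s=get_state(); zl=.062+s['tool_pos'][2]-.0777; print(s['tool_pos'],zl)
w=cv2.imread('pics/w2.png');H,S,V=cv2.split(cv2.cvtColor(w,cv2.COLOR_BGR2HSV))
m=((H>100)&(H<130)&(S>150)&(V>60)).astype(np.uint8);m[245:]=0
c=max(cv2.findContours(m,0,1)[0],key=cv2.contourArea)[:,0]
hull=cv2.convexHull(c)[:,0]; p=hull[hull[:,1]<230]
print("wrist lid",fit('wrist',p+.5*0,zl,.046,[.545,.17]),len(p))
# rim: bright ring above lid; per-column first bright
g=cv2.cvtColor(w,cv2.COLOR_BGR2GRAY)
cv2.imwrite('pics/c4.png',cv2.resize(w[90:210,160:330],None,fx=4.5,fy=4.5,interpolation=cv2.INTER_NEAREST))
sc=cv2.imread('pics/scene2.png');H,S,V=cv2.split(cv2.cvtColor(sc,cv2.COLOR_BGR2HSV))
m=((H>100)&(H<130)&(S>130)&(V>90)).astype(np.uint8)
m[:150]=0;m[210:]=0;m[:,:270]=0;m[:,340:]=0
rows=[]
for y in range(174,190):
    x=np.where(m[y])[0]
    rows.append((y,x.min(),x.max()))
print(rows)
E
```

```text
[0.54678198 0.17129146 0.24732802] 0.23162801719617837
wrist lid (array([0.5481, 0.1713]), np.float64(0.0007)) 30
[(174, np.int64(287), np.int64(319)), (175, np.int64(285), np.int64(320)), (176, np.int64(285), np.int64(322)), (177, np.int64(284), np.int64(322)), (178, np.int64(284), np.int64(323)), (179, np.int64(284), np.int64(323)), (180, np.int64(284), np.int64(324)), (181, np.int64(284), np.int64(324)), (182, np.int64(284), np.int64(324)), (183, np.int64(284), np.int64(324)), (184, np.int64(284), np.int64(323)), (185, np.int64(284), np.int64(323)), (186, np.int64(285), np.int64(323)), (187, np.int64(285), np.int64(322)), (188, np.int64(286), np.int64(321)), (189, np.int64(287), np.int64(321))]
```

View pics/c4.png

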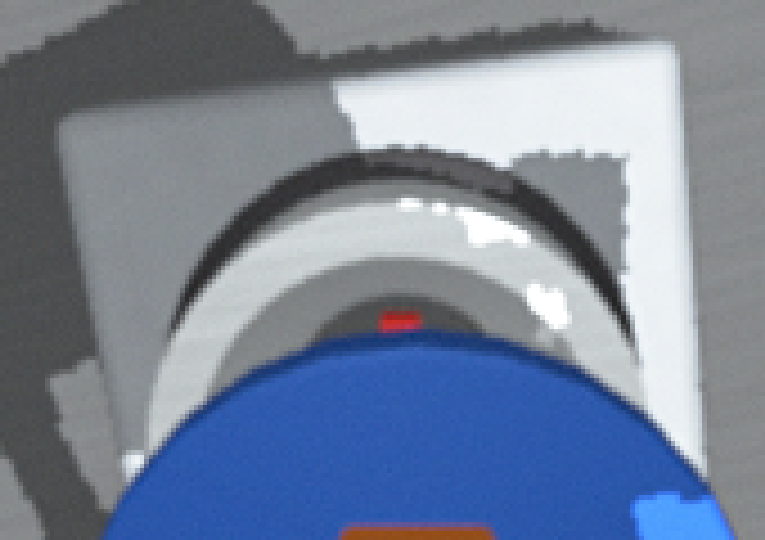

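```bash
python3 - <<'E'
from f import *
o=np.array([(150,400),(175,340),(215,280),(265,235),(320,207),(400,195),(480,205),(540,235),(590,285),(620,330),(640,390)])/4.5+[160,90]-.4
i=np.array([(215,380),(255,330),(300,285),(350,262),(400,257),(450,262),(500,285)])/4.5+[160,90]-.4
print(fit('wrist',o,.127,.052,[.54,.17]),fit('wrist',i,.127,.0415,[.54,.17]))
p=[onz('wrist',np.array(q)/4.5+[160,90],.094)[:2] for q in ((381,312),(421,312))];print(p,np.mean(p,0))
# scene: lid left/right top arc extremes
z=.2316
sp=[(283.3,180),(283.8,183),(325,181),(324.9,183)]
L=np.array([(120,262),(125,285),(145,318),(165,338),(200,358),(250,372),(310,376),(370,371),(420,358),(460,335),(485,310),(494,280),(490,255),(475,232),(450,215),(150,225)])/9+[270,150]-.4
print("scene lid",fit('scene',L,z,.046,[.546,.17]))
im=cv2.imread('pics/scene0.png'); H,S,V=cv2.split(cv2.cvtColor(im,cv2.COLOR_BGR2HSV))
E
```

```text
(array([0.5479, 0.1747]), np.float64(0.0007)) (array([0.5464, 0.1741]), np.float64(0.0005))
[array([0.57067278, 0.17288714]), array([0.56838246, 0.16422858])] [0.56952762 0.16855786]
scene lid (array([0.5489, 0.1749]), np.float64(0.0011))
```

```bash
python3 d.py .5457 .1743 .182 -104.6; python3 -m pendant '[[0,0,0,0,-0.012,0.008,1],[0,0,0,0.15,-0.012,0.008,1],[0,0,0,0.26,-0.012,0.008,1],[0,0,0,0.32,-0.012,0.008,1],[0,0,0,0.32,-0.012,0.008,1],[0,0,0,0.32,-0.012,0.008,1]]';python3 d.py .5457 .1743 .172 -104.6
```

```text
t 5.6 pos [0.5468 0.1713 0.2473] F [-0.2 -0.1 -3.9] w 0.0199
tool x [-6.e-04 -5.e-04 -1.e+00] yaw of y -104.81 j [ 0.17  0.42  1.37 -0.    1.35  2.  ]
rows shift [ 0.3266 -0.0134  0.0089] turn x -0.0069
t: 6.35
tool_pos: [0.5464, 0.1755, 0.1847]
eef_rot: [-2.086, 0.268, 2.082]
contact_force: [-0.3, -0.8, -3.7]
width: 0.0198
t 6.35 pos [0.5464 0.1755 0.1847] F [-0.3 -0.8 -3.7] w 0.0198
tool x [ 1.9e-03  3.0e-04 -1.0e+00] yaw of y -104.7 j [ 0.18  0.47  1.47 -0.    1.2   2.  ]
rows shift [0.0635 0.0069 0.0019] turn x -0.0035
```

```bash
python3 -m pendant '[[0,0,0,0.02,0,0,1],[0,0,0,0.04,0,0,1],[0,0,0,0.055,0,0,1],[0,0,0,0.055,0,0,1]]';python3 d.py .5457 .1743 .165 -104.6; python3 -m pendant '[[0,0,0,0.01,0,0,1],[0,0,0,0.02,0,0,1],[0,0,0,0.02,0,0,1]]';python3 d.py .5457 .1743 .165 -104.6
```

```text
t: 6.85
tool_pos: [0.5456, 0.1754, 0.1723]
eef_rot: [-2.084, 0.269, 2.086]
contact_force: [-0.4, 0.1, -3.9]
width: 0.0199
t 6.85 pos [0.5456 0.1754 0.1723] F [-0.4  0.1 -3.9] w 0.0199
tool x [-7.e-04 -2.e-04 -1.e+00] yaw of y -104.7 j [ 0.18  0.49  1.48 -0.    1.17  2.  ]
rows shift [ 0.0367  0.0054 -0.0022] turn x -0.0032
t: 7.22
tool_pos: [0.5457, 0.1754, 0.1685]
eef_rot: [-2.084, 0.269, 2.085]
contact_force: [-0.4, 0.4, -4.7]
width: 0.0195
t 7.225 pos [0.5457 0.1754 0.1685] F [-0.4  0.4 -4.7] w 0.0195
tool x [-3.e-04 -2.e-04 -1.e+00] yaw of y -104.7 j [ 0.18  0.49  1.49 -0.    1.16  2.  ]
rows shift [ 0.0175  0.0054 -0.0015] turn x -0.0033
```

```bash
python3 -m pendant '[[0,0,0,0.007,0,0,1],[0,0,0,0.014,0,0,1],[0,0,0,0.014,0,0,1]]';python3 d.py; python3 -m pendant '[[0,0,0,0.005,0,0,1],[0,0,0,0.01,0,0,1],[0,0,0,0.01,0,0,1]]';python3 d.py
```

```text
t: 7.6
tool_pos: [0.546, 0.1754, 0.1659]
eef_rot: [-2.085, 0.269, 2.084]
contact_force: [0.7, -0.0, -4.7]
width: 0.0199
t 7.6 pos [0.546  0.1754 0.1659] F [ 0.7 -0.  -4.7] w 0.0199
tool x [ 6.e-04 -2.e-04 -1.e+00] yaw of y -104.7 j [ 0.18  0.49  1.49 -0.    1.15  2.  ]
t: 7.98
tool_pos: [0.5463, 0.1752, 0.1644]
eef_rot: [-2.086, 0.269, 2.083]
contact_force: [1.7, -3.3, -1.0]
width: 0.0197
t 7.975 pos [0.5463 0.1752 0.1644] F [ 1.7 -3.3 -1. ] w 0.0197
tool x [ 1.6e-03 -4.0e-04 -1.0e+00] yaw of y -104.7 j [ 0.18  0.49  1.5  -0.    1.15  2.  ]
```

```bash
python3 -m pendant '[[0,0,0,0.002,0.005,0,1],[0,0,0,0.005,0.005,0,1],[0,0,0,0.005,0.005,0,1]]';python3 d.py;  python3 -m pendant '[[0,0,0,0.005,0,0,1],[0,0,0,0.005,0,0,1]]';python3 d.py
```

```text
t: 8.35
tool_pos: [0.5463, 0.1749, 0.1635]
eef_rot: [-2.086, 0.268, 2.082]
contact_force: [4.4, 2.0, 2.1]
width: 0.0195
t 8.35 pos [0.5463 0.1749 0.1635] F [4.4 2.  2.1] w 0.0195
tool x [ 2.2e-03  8.0e-04 -1.0e+00] yaw of y -104.7 j [0.18 0.49 1.5  0.   1.15 2.  ]
t: 8.6
tool_pos: [0.5463, 0.1749, 0.1626]
eef_rot: [-2.087, 0.268, 2.082]
contact_force: [4.0, 1.8, 4.6]
width: 0.0201
t 8.6 pos [0.5463 0.1749 0.1626] F [4.  1.8 4.6] w 0.0201
tool x [ 2.4e-03  8.0e-04 -1.0e+00] yaw of y -104.7 j [0.18 0.5  1.5  0.   1.14 2.  ]
```

```bash
python3 -m pendant '[[0,0,0,0,0.001,-0.004,1],[0,0,0,0,0.001,-0.004,1]]';python3 d.py; python3 -m pendant '[[0,0,0,-0.004,0,0,1],[0,0,0,-0.008,0,0,1],[0,0,0,-0.008,0,0,1]]';python3 d.py; python3 -c "
from h import *
print(get_state()['torque'].round(2))
im=grab_frame('scene');cv2.imwrite('pics/c5.png',cv2.resize(im[130:290,220:400],None,fx=4,fy=3.7,interpolation=cv2.INTER_CUBIC))"
```

```text
t: 8.85
tool_pos: [0.5464, 0.1748, 0.1625]
eef_rot: [-2.085, 0.267, 2.083]
contact_force: [3.7, 3.3, 5.5]
width: 0.0199
t 8.85 pos [0.5464 0.1748 0.1625] F [3.7 3.3 5.5] w 0.0199
tool x [ 0.001   0.0013 -1.    ] yaw of y -104.69 j [0.18 0.5  1.5  0.   1.15 2.  ]
t: 9.22
tool_pos: [0.5464, 0.1748, 0.1635]
eef_rot: [-2.085, 0.267, 2.084]
contact_force: [5.5, 3.1, 1.9]
width: 0.0193
t 9.225 pos [0.5464 0.1748 0.1635] F [5.5 3.1 1.9] w 0.0193
tool x [ 6.0e-04  1.2e-03 -1.0e+00] yaw of y -104.7 j [0.18 0.5  1.5  0.   1.15 2.  ]
[ 0.79 -0.8  -0.15]
```

View pics/c5.png

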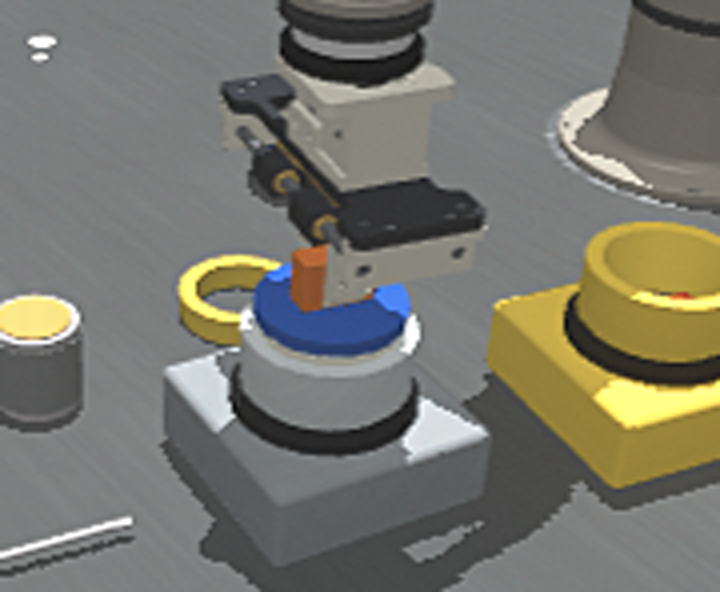

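```bash
python3 -m pendant '[[0,0,0,-0.002,-0.003,-0.005,1],[0,0,0,-0.002,-0.003,-0.005,1]]';python3 d.py
```

```text
t: 9.52
tool_pos: [0.5466, 0.1748, 0.1635]
eef_rot: [-2.083, 0.269, 2.087]
contact_force: [1.3, 4.1, 0.4]
width: 0.0203
t 9.525 pos [0.5466 0.1748 0.1635] F [1.3 4.1 0.4] w 0.0203
tool x [-1.9e-03  4.0e-04 -1.0e+00] yaw of y -104.69 j [0.18 0.5  1.49 0.   1.15 2.  ]
```

```bash
python3 -m pendant '[[0,0,0,0,0,0,0.6],[0,0,0,0,0,0,0.6],[0,0,0,0,0,0,0],[0,0,0,0,0,0,0],[0,0,0,0,0,0,0],[0,0,0,0,0,0,0]]';python3 d.py
```

```text
t: 10.28
tool_pos: [0.5473, 0.1742, 0.1638]
eef_rot: [-2.085, 0.269, 2.085]
contact_force: [-0.4, -0.4, 0.1]
width: 0.0456
t 10.275 pos [0.5473 0.1742 0.1638] F [-0.4 -0.4  0.1] w 0.0456
tool x [-2.e-04 -4.e-04 -1.e+00] yaw of y -104.7 j [ 0.17  0.5   1.49 -0.    1.15  2.  ]
```

Released. Next I go straight up and back off to look.

```bash
python3 -m pendant '[[0,0,0,-0.15,0,0,0],[0,0,0,-0.4,0,0,0],[0,0,0,-0.6,0,0,0],[0,0,0,-0.6,0,0,0]]'; python3 d.py; python3 -m pendant '[[0,0,0,0,0.3,0,0],[0,0,0,0,0.6,0,0],[0,0,0,0,0.9,0,0],[0,0,0,0,1,0,0],[0,0,0,0,1,0,0]]'; python3 d.py
python3 - <<'E'
from h import *
for n in ('scene','top'): cv2.imwrite(f'pics/{n}6.png',grab_frame(n))
a=cv2.imread('pics/scene6.png')[170:290,220:400];b=cv2.imread('pics/top6.png')[130:250,100:260]
cv2.imwrite('pics/c6.png',cv2.hconcat([cv2.resize(a,None,fx=2.3,fy=2.3,interpolation=2),cv2.resize(b,None,fx=2.3,fy=2.3,interpolation=2)]))
E
```

```text
t: 10.78
tool_pos: [0.5487, 0.1746, 0.2876]
eef_rot: [-2.091, 0.267, 2.076]
contact_force: [0.9, -0.6, -0.8]
width: 0.0458
t 10.775 pos [0.5487 0.1746 0.2876] F [ 0.9 -0.6 -0.8] w 0.0458
tool x [ 0.0074  0.001  -1.    ] yaw of y -104.7 j [ 0.18  0.4   1.3  -0.    1.44  2.  ]
t: 11.4
tool_pos: [0.496, -0.0202, 0.2831]
eef_rot: [-2.082, 0.272, 2.085]
contact_force: [-0.4, 0.7, 0.1]
width: 0.046
t 11.4 pos [ 0.496  -0.0202  0.2831] F [-0.4  0.7  0.1] w 0.046
tool x [-1.5e-03  1.0e-04 -1.0e+00] yaw of y -104.86 j [-0.2   0.26  1.52 -0.    1.37  1.64]
```

View pics/c6.png

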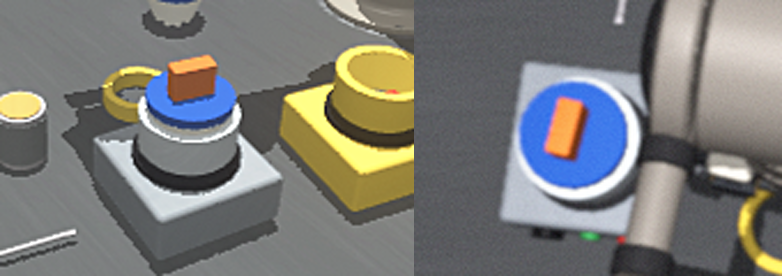

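View pics/top6.png

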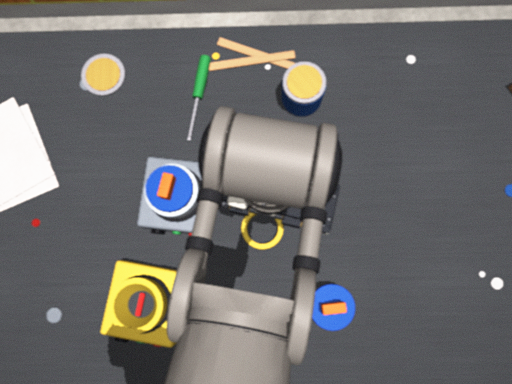

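```bash
python3 - <<'E'
from f import *
E={}
for n,(y0,y1,x0,x1),ref in (('scene',(180,260,270,335),(.5476,.1775)),('top',(150,240,130,205),(.5452,.1758))):
    im=cv2.imread(f'pics/{n}6.png');H,S,V=cv2.split(cv2.cvtColor(im,cv2.COLOR_BGR2HSV))
    m=((H>100)&(H<130)&(S>130)&(V>150)).astype(np.uint8); k=np.zeros_like(m);k[y0:y1,x0:x1]=m[y0:y1,x0:x1]
    c=max(cv2.findContours(k,0,1)[0],key=cv2.contourArea);h=cv2.convexHull(c);e=cv2.fitEllipse(h)
    print(n,e,"expected home",proj(n,[*ref,.149]),"riding",proj(n,[*ref,.156]),onz(n,e[0],.149)[:2]-ref)
    # bar
    o=((H>3)&(H<22)&(S>150)&(V>110)).astype(np.uint8); k=np.zeros_like(m);k[y0-15:y1,x0:x1]=o[y0-15:y1,x0:x1]
    c=max(cv2.findContours(k,0,1)[0],key=cv2.contourArea);b=cv2.boxPoints(cv2.minAreaRect(c));P=np.array([onz(n,p,.185)[:2] for p in b])
    d=max((P[1]-P[0],P[2]-P[1]),key=np.linalg.norm);print(" bar angle",np.degrees(np.arctan2(d[1],d[0])),P.mean(0)-ref)
cv2.imwrite('pics/c7.png',cv2.resize(cv2.imread('pics/scene6.png')[185:250,270:340],None,fx=8,fy=8,interpolation=0))
E
```

```text
scene ((302.41619873046875, 210.96226501464844), (22.599990844726562, 39.26401901245117), 94.78620147705078) expected home [302.60148683 210.46304944] riding [302.78683042 208.02111969] [0.00161098 0.00129459]
 bar angle 55.92844411183295 [0.01512373 0.01614465]
top ((168.7369842529297, 188.15501403808594), (45.552818298339844, 46.07910919189453), 95.15682220458984) expected home [168.16546007 187.64970441] riding [167.40994657 187.04988592] [-0.00100539 -0.00111178]
 bar angle -13.14784379119908 [-0.00208305 -0.00318011]
```

View pics/c7.png

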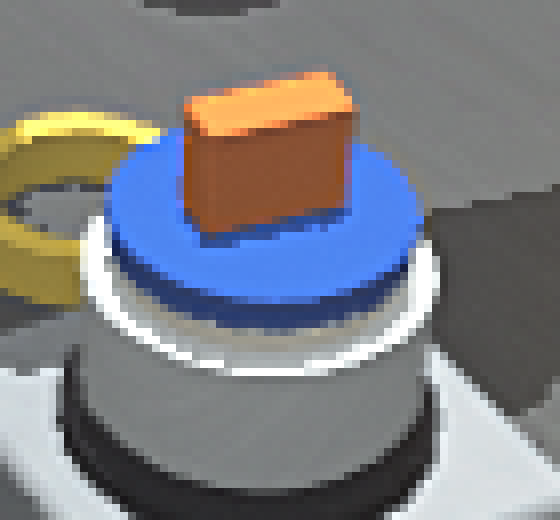

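```bash
python3 -c "
from bench import *
print(job_done())"
```

```text
the job is handed in; nothing more can be done
None
```

The cup farthest to the robot's right is in the grey mixer's chuck, sitting fully home and upright, and I let go of it and handed the job in.

- **Fit:** I read the red drive bar's angle from the top view as -14.6° and checked it with the wrist camera. I turned the cup to that angle before lowering it, so the groove went straight over the bar with no searching turn under push. Peak push on the mixer was about 9–10 N as measured, well under 3 kg, and the side force stayed around 6 N.
- **Last checks:**
    - The lid showed at row 211.0 in the scene view, against 210.5 expected fully home and 208.0 if it were still riding on the bar.
    - The lid was within about 2 mm of the chuck's axis in both views.
    - The lid's bar was at about -13°, inside the ±4° fit.
    - The tins, tape and screwdriver looked unmoved in the final pictures, and the arm stood clear.
- **Disagreements:** The first wrist and top readings of the cup's position differed by about 5 mm. I settled this above the chuck, where the scene and wrist views agreed to under 1 mm on the shift needed. My scene-view reading of the lid bar's angle (56°) was wrong because that color mask included the bar's side face, so I ignored it.

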